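Roll a bearing sleeve up the loading ramp of a leaf drill jig and close the bush leaf

ROBOT

A 6-joint arm with a two-finger parallel gripper is mounted at the origin on a cart in front of the work surface, level with it; the furniture and walls round the work are solid. World frame = base frame: x ahead of the robot, y to its left, z up, the work surface at z = 0. Lengths are in m, angles in rad, forces in N, time in s.
With the tool pointing down it reaches from about 0.2 to 0.875 m from the base axis. Payload 3.4 kg.
Tool frame: the origin (TCP) lies on the centre line of the jaws, within the pads' length; the fingertips stand 8 mm ahead of it and the grasp point (between the pads) lies 11 mm behind it; z points along the fingers, y is the line along which they close (so a half turn about z gives the same grasp; the last joint's range is limited). The gripper opens to 94 mm and grips with 3 to 60 N. Pads are 16 mm wide; open, the fingers measure 119 mm over their backs; the gripper's body (75 mm by 177 mm) begins 78 mm behind the grasp point.
Start: joints at [1.115, 0.276, 1.505, -0, 1.361, -0.121], TCP at [0.189, 0.543, 0.213] pointing down, gripper open.
Joint ranges: [-2.89, 2.89], [-0.75, 2.08], [0.22, 2.7], [-1.18, 4.32], [0.11, 2.71], [-2.7, 2.7]. Speed limits (rad/s): [2.57, 2.57, 3.14, 3.14, 3.14, 3.14].

INTERFACE

Orientations are given as a unit quaternion [x, y, z, w].
In Python, from workcell import ctrl gives the robot as it stands.
- The arm moves only by the shell command python3 -m jog 'ROWS' [FORCE]. ROWS is JSON, a list of rows, each a list of 3 entries, a list of its own where there are three numbers: the shift along the tool's x, y, z in mm, then the turn about the tool's z in degrees, then the finger opening in mm, from 0 to 94. In form: [[[dx, dy, dz], turn, grip], ...]. A call has 1 to 20 rows; each row shifts and turns the commanded pose from where the row before left it, along the tool's axes as they then stand; what a row does not reach is not made up. A row lasts 1/10 s, in which the tool goes at most 50 mm and 8.59 degrees, less where a joint would pass 70% of its speed; a pose out of reach is approached as far as the arm can. A call with a gripper value outside its range is refused whole. The fingers move at their own pace and stop on an object; FORCE is the grip in N (left out, the last holds). Time passes only in rows, so rows that do not move let the fingers close. It gives the time, the measured TCP pose, the force, the opening and the grip force at its end, in the units of the state.
- ctrl.read_state(): the state, without advancing time (a new reading comes with each control period).
- ctrl.get_image(name): name is "scene" or "top" or "wrist"; returns the picture (480x640x3 uint8, red, green, blue); there is no depth.
- ctrl.calibration(name): a dict with "fx", "fy", "cx", "cy" (pixels), "xyz" and "rotation" of the camera in the world. Camera axes: x right, y up, looking along -z (the intrinsics and any distortion apply to the point x, -y, -z); pixel columns grow to the right and rows downward; lengths in m; the calibration is good to about 2 mm. A picture is of the moment at which its call begins: read the wrist's pose just before it. calibration takes no time and is no camera call; for the wrist camera it gives the pose at the moment of the call.
- ctrl.sign_off(): hands the job in; it is judged then, once.
The state is a dict: "t": time; "q": joint angles; "qvel": joint speeds; "tau": joint torques, N m; "tool_pos": TCP position; "orientation": TCP orientation; "force": force on the tool from outside, world axes, zero at the start; "torque": the same for the moment, N m; "gripper_width": finger opening in m; "gripper_force": force on a finger pad.
Only numpy, scipy, OpenCV 4.12 (cv2) and the standard library are available. Lean on these libraries where they do the work, as an engineer would, in place of code of your own. Each camera call takes 0.05 s, during which the arm holds its last target. There are 200 camera calls.

TASK

Load the bearing sleeve for drilling: with the fingertips push the sleeve that lies at the foot of the drill jig's ramp steadily up the ramp, without letting it roll back, until it is home against the stop block and the spring pawl has come up behind it. Then push the jig's hinged bush leaf, which leans back beyond the stop block, over from behind so that it lies closed above the sleeve. Only push, never pinch or lift the sleeve, and leave the other things on the bench as they are.

Things in the scene. Friction and masses are not known exactly. Their poses are not given: they have to be found in the camera images.
- bed: The jig's fixed steel ramp bed, 275 x 130 mm, sloping up at 8 degrees on a grey base plate. Origin: middle of its top face under the sleeve's starting place, 31 mm above the bench. x points uphill along the slope, y across the ramp, z square to the bed. Guide rails along both sides (inner faces at y = +/-55 mm) stand 18 mm above the bed. The jig's place and yaw on the bench vary.
- sleeve: The bearing sleeve: plain steel tube, 52 mm outside diameter, 106 mm long, about 0.5 kg, lightly oiled (slippery), lying across the foot of the ramp against two rest pins and free to roll uphill. Origin: centre of the tube (on its axis, half-way along); y is its axis. It starts at x = 0, z = 26 mm of the bed.
- foot (a point): Point on the bed midway between the two rest pins that keep the sleeve from rolling off the foot (bed x = -30.5 mm). The pins are 8.4 mm thick, 28 mm tall, at y = +/-44 mm; between them the space behind the sleeve is open, 79 mm wide. The bed ends 20 mm further downhill.
- home (a point): Where the sleeve's centre is when it is home (bed x = 150, z = 26 mm). The stop block's face is 26 mm further uphill (bed x = 176 mm); the block is 28 mm thick and 46 mm tall, its two hinge ears reach 66.5 mm above the bed at y = +/-32 to 44 mm.
- pawl (a joint): Spring pawl in the bed, rad: 0 = raised, grows as pressed down (0.4 = flush). Two arms at y = +/-32 to 44 mm, hinged at bed x = 97 mm, noses at x = 127 mm, 12.5 mm above the bed when raised; bed plain between them. The sleeve rolling uphill presses them down with a few newtons; behind the home sleeve they rise (below about 0.1) and keep it at the stop.
- leaf (a joint): Hinged bush leaf, rad: 0 = closed (parallel to the bed, just above the home sleeve), 1.57 = square to the bed, 2.18 = fully back, leaning 35 degrees uphill of square; it rests there at the start. It turns freely with light damping: pushed past upright towards the foot of the ramp it falls shut by its own weight in about a second.
- leaf_hinge (a point): Middle of the leaf's hinge axis, on top of the stop block (bed x = 190, z = 58 mm); the axis is parallel to the bed's y.
- leaf_edge (a point): Middle of the leaf's free edge, 70 mm from its hinge axis. The leaf is a dark steel plate 62 mm wide and 9 mm thick with a 20 mm drill bush.
- short_sleeve: A short steel sleeve, 52 mm diameter and 60 mm tall, standing upright on the bench beside the jig; leave it. Origin: centre of its underside.
- oil_can: Red oil can with a spout, 186 mm tall, standing beside the jig on the side away from the robot; leave it. Origin: centre of its underside.
- pliers: Red-handled pliers, 174 mm long, lying on the robot's side of the jig; leave them. Origin: centre of the underside.
- nail_tin: Open tin of nails, 76 mm wide, 51 mm tall; leave it. Origin: centre of its underside.
- tape_measure: Tape measure, 64 x 95 x 33 mm; leave it. Origin: centre of its underside.

How it is judged:
On the way:
1. the sleeve is home against the stop, the pawl up behind it and the leaf still open (x of sleeve in the frame of bed between 0.1475 and 0.1525 m and z of sleeve in the frame of bed between 0.022 and 0.03 m and angle between the y axis of sleeve and the y axis of bed, either way round below 0.06 rad and value of joint pawl below 0.15 rad and linear speed of sleeve below 0.02 m/s and value of joint leaf above 1.2 rad), for 0.2 s.
At the end, for the whole second after the job is handed in: The sleeve rests against the stop (axis within 2.5 mm of its home line, within 4 mm of its height on the bed, square to the ramp within 0.06 rad), slower than 0.02 m/s; the pawl is up behind it (below 0.15 rad) and the bush leaf is closed (below 0.08 rad) (x of sleeve in the frame of bed between 0.1475 and 0.1525 m and z of sleeve in the frame of bed between 0.022 and 0.03 m and angle between the y axis of sleeve and the y axis of bed, either way round below 0.06 rad and value of joint pawl below 0.15 rad and linear speed of sleeve below 0.02 m/s and value of joint leaf below 0.08 rad); the robot touches nothing.
It fails at once if the sleeve is lifted clear of the bed (by more than 8 mm) (z of sleeve in the frame of bed above 0.034 m).
It fails at once if the sleeve rolls away untouched on the ramp (faster than 0.22 m/s with no finger on it) (linear speed of sleeve above 0.22 m/s and contact force between the fingers and sleeve below 0.02 N and x of sleeve in the frame of bed below 0.125 m).
It fails at once if the sleeve is off the ramp (x of sleeve in the frame of bed below -0.015 m).
It fails at once if the sleeve is pinched: the grasp point between the fingertips is inside the sleeve's outline (within 24 mm of its centre) (distance between the grasp point and sleeve below 0.024 m).
It fails at once if another thing on the bench is moved more than 20 mm or tipped (distance of any of short_sleeve, oil_can, pliers, nail_tin, tape_measure from where it was at the start of the episode above 0.02 m or angle between any of short_sleeve, oil_can, pliers, nail_tin, tape_measure's own z axis and vertical above 0.35 rad).
It also fails if it takes over 56 s, if anything falls off the work surface, if the arm or the gripper's body presses on something with over 40 N, if the wrist force passes 120 N, or if a joint passes its speed limit or range.

## Working session

There is one attempt and no reset: what is moved stays moved. The work goes in short steps, Python scripts to look and compute and a shell command to move; the robot and the scene stay as the last step left them, time stands still between calls to the robot, and variables do not carry over. Pictures are saved under pics/ and viewed, at most 10 in all, crops included, and the job is handed in when it is done.

```bash
mkdir -p pics; python3 - <<'E'
from workcell import ctrl
import cv2,numpy as np
s=ctrl.read_state();print(s['t'],s['tool_pos'],s['orientation'])
for n in("scene","top"):
    c=ctrl.calibration(n);print(n,{k:np.round(v,4).tolist() if not isinstance(v,str) else v for k,v in c.items()})
    cv2.imwrite(f"pics/{n}.png",ctrl.get_image(n)[:,:,::-1])
E
```

```text
0.0 [0.18871431 0.5425812  0.21264397] [ 1.66609197e-01  9.86022621e-01 -8.44494656e-04 -2.29766316e-04]
scene {'fx': 445.3781, 'fy': 445.3781, 'cx': 326.8781, 'cy': 233.6341, 'xyz': [-0.0494, -0.2308, 0.5508], 'rotation': [0.4311, -0.235, -0.4279, 0.7588]}
top {'fx': 609.0665, 'fy': 609.0665, 'cx': 318.2251, 'cy': 239.9515, 'xyz': [0.3678, 0.1642, 1.1767], 'rotation': [-0.0581, 0.0594, 0.7098, -0.6994]}
```

View pics/top.png

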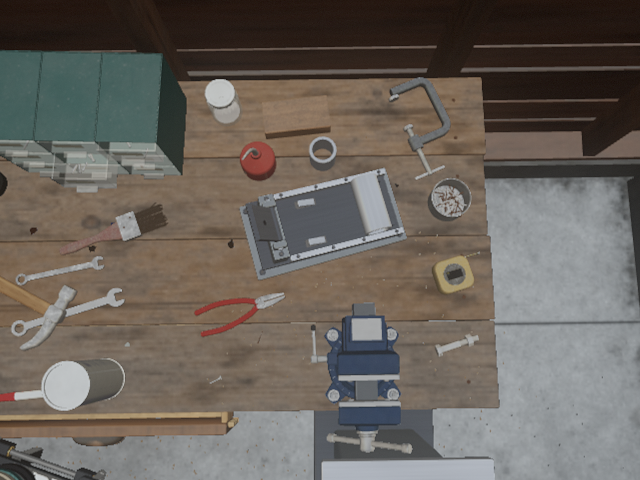

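View pics/scene.png

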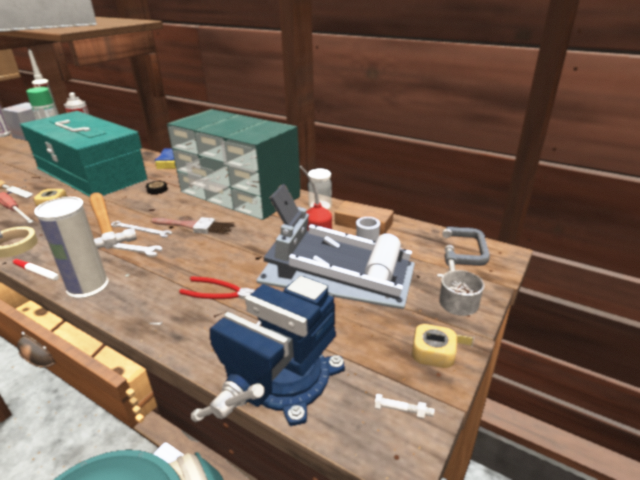

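The top view shows the jig at about (325,222), with its uphill end to the left, the sleeve at (378,203) and the leaf at (268,225). I'll zoom in on the jig for measurement.

```bash
python3 - <<'E'
import cv2
im=cv2.imread("pics/top.png")[160:285,230:415]
cv2.imwrite("pics/topz.png",cv2.resize(im,None,fx=4.3,fy=4.3,interpolation=cv2.INTER_CUBIC))
E
```

```text
(no output)
```

View pics/topz.png

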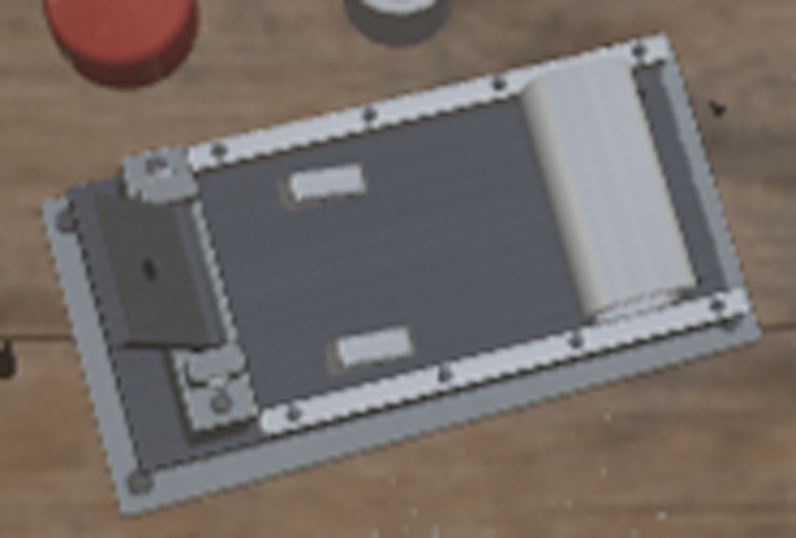

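```bash
cat > h.py <<'E'
import numpy as np,cv2
from scipy.spatial.transform import Rotation as R
from scipy.optimize import least_squares
from workcell import ctrl
def proj(c,P):
    p=R.from_quat(c['rotation']).inv().apply(np.atleast_2d(P)-c['xyz'])
    return np.c_[c['cx']+c['fx']*p[:,0]/-p[:,2], c['cy']+c['fy']*p[:,1]/p[:,2]]
def bed(v):
    return np.array([v[0],v[1],.031]),R.from_euler('ZY',[v[2],-np.radians(8)])
def b2w(v,P):
    o,r=bed(v);return o+r.apply(np.atleast_2d(P)/1000.)
E
python3 - <<'E'
from h import *
c=ctrl.calibration('top')
print("depth sign",proj(c,[.4,.06,.03]))
Z=lambda p:np.array(p,float)/4.3+[230-.4,160-.4]
rows=[ # zoom px, bed point, direction tag
((610,187),(0,0,26)),((672,60),(-50.5,55,18)),((742,290),(-50.5,-55,18)),
((290,183),(127,38,12.5)),((338,351),(127,-38,12.5)),((222,275),(176,0,46))]
lines=[((520,95),(0,1)),((200,172),(0,1)),((258,412),(0,-1)),((600,323),(0,-1))]
def f(v,out=False):
    r=[]
    for i,(z,b) in enumerate(rows):
        d=Z(z)-proj(c,b2w(v,b))[0]
        a=proj(c,b2w(v,[(0,0,20),(100,0,20)])); u=a[1]-a[0];u/=np.linalg.norm(u)
        along=d@u; ac=d@[-u[1],u[0]]
        r+= [along, ac if i in(0,3,4) else 0]
    for z,(k,s) in lines:
        a=proj(c,b2w(v,[(0,s*55,18),(150,s*55,18)]));u=a[1]-a[0];u/=np.linalg.norm(u)
        r.append((Z(z)-a[0])@[-u[1],u[0]])
    return np.array(r)
best=min((least_squares(f,[.4,.06,y],loss='soft_l1') for y in(1.3,1.6,1.9)),key=lambda s:s.cost)
print(best.x,np.degrees(best.x[2]));print(np.round(f(best.x),1))
v=best.x;np.save('v.npy',v)
for n,b in dict(sleeve=(0,0,26),foot=(-30.5,0,0),home=(150,0,26),hinge=(190,0,58),edge=(190+70*np.cos(np.pi-2.18),0,58+70*np.sin(2.18))).items(): print(n,b2w(v,b).round(4),(proj(c,b2w(v,b))[0]-[229.6,159.6])*4.3)
sc=ctrl.calibration('scene')
im=cv2.imread('pics/scene.png')
for b in [(-50.5,55,18),(-50.5,-55,18),(0,53,26),(0,-53,26),(176,30,46),(176,-30,46),(127,38,12.5),(127,-38,12.5),(150,55,18),(150,-55,18),(230,31,115),(230,-31,115)]:
    p=proj(sc,b2w(v,b))[0];cv2.circle(im,tuple(int(round(x*8)) for x in p),8,(0,0,255),1,shift=3)
cv2.imwrite('pics/chk.png',cv2.resize(im[170:310,250:430],None,fx=4,fy=4,interpolation=cv2.INTER_CUBIC))
E
```

```text
depth sign [[373.46915555 323.91600528]]
[0.6223965  0.06635782 1.94238745] 111.29060316074367
[ -1.9  -0.1   0.1   0.    0.1   0.    0.7  48.1   2.4 -32.5  -1.1   0.
  56.9  66.7 -49.1 -56.6]
sleeve [[0.6237 0.063  0.0567]] [602.07631999 189.58451257]
foot [[0.6334 0.0382 0.0268]] [650.90730217 182.80492988]
home [[0.5698 0.2014 0.0776]] [285.50444363 306.68421679]
hinge [[0.557  0.2341 0.1149]] [203.00603834 322.02411539]
edge [[0.5455 0.2637 0.1773]] [116.21317544 324.24742902]
```

View pics/chk.png

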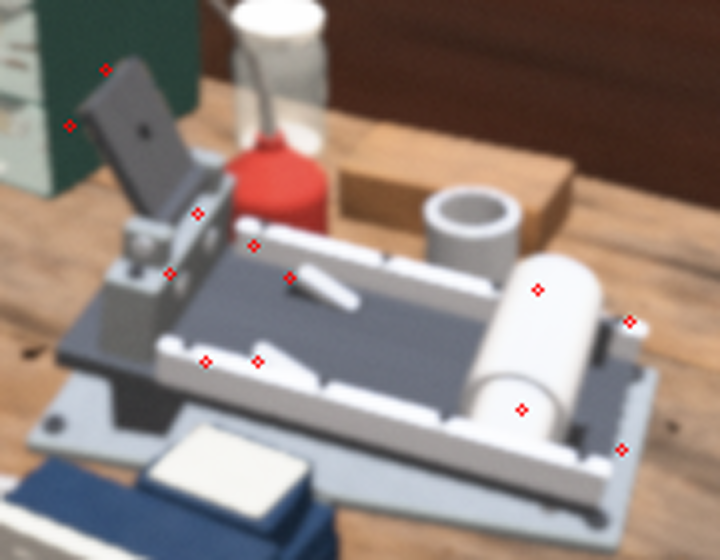

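```bash
cat > fit.py <<'E'
from h import *
c=ctrl.calibration('top')
Z=lambda p:np.array(p,float)/4.3+[230-.4,160-.4]
rows=[((610,187),(0,0,26)),((672,60),(-50.5,-55,18)),((742,290),(-50.5,55,18)),
((290,183),(127,-38,12.5)),((338,351),(127,38,12.5)),((222,275),(176,0,46))]
lines=[((520,95),-1),((200,172),-1),((258,412),1),((600,323),1)]
def f(v):
    r=[]
    a=proj(c,b2w(v,[(0,0,20),(100,0,20)])); u=a[1]-a[0];u/=np.linalg.norm(u)
    for i,(z,b) in enumerate(rows):
        d=Z(z)-proj(c,b2w(v,b))[0]
        r+= [d@u, d@[-u[1],u[0]] if i in(0,3,4) else 0]
    for z,s in lines:
        a=proj(c,b2w(v,[(0,s*55,18),(150,s*55,18)]));u=a[1]-a[0];u/=np.linalg.norm(u)
        r.append((Z(z)-a[0])@[-u[1],u[0]])
    return np.array(r)
best=min((least_squares(f,[.43,.06,y],loss='soft_l1') for y in(1.3,1.6,1.9)),key=lambda s:s.cost)
v=best.x;np.save('v.npy',v)
print(v,np.degrees(v[2]));print(np.round(f(v),1))
for n,b in dict(sleeve=(0,0,26),foot=(-30.5,0,0),home=(150,0,26),hinge=(190,0,58),edge=(190-70*np.cos(2.18),0,58+70*np.sin(2.18))).items(): print(n,b2w(v,b).round(4),(proj(c,b2w(v,b))[0]-[229.6,159.6])*4.3)
sc=ctrl.calibration('scene')
im=cv2.imread('pics/scene.png')
im=cv2.resize(im[170:310,250:430],None,fx=4,fy=4,interpolation=cv2.INTER_CUBIC)
for b in [(-50.5,55,18),(-50.5,-55,18),(0,53,26),(0,-53,26),(176,30,46),(176,-30,46),(127,38,12.5),(127,-38,12.5),(150,55,18),(150,-55,18),(230,31,115),(230,-31,115)]:
    p=(proj(sc,b2w(v,b))[0]-[249.6,169.6])*4;cv2.circle(im,tuple(int(round(x)) for x in p),4,(0,0,255),1)
cv2.imwrite('pics/chk2.png',im)
E
python3 fit.py
```

```text
[0.62192993 0.06628083 1.83270842] 105.00645741802782
[-1.9  0.6 -0.3  0.   0.1  0.   1.7  1.   1.7  0.4 -0.9  0.  -1.1 -1.2
 -0.1  0. ]
sleeve [[0.6229 0.0628 0.0567]] [602.58948792 191.45804511]
foot [[0.6298 0.0371 0.0268]] [653.6266935  190.60832553]
home [[0.5844 0.2063 0.0776]] [273.80957706 273.18947829]
hinge [[0.5753 0.2402 0.1149]] [188.1407883  278.61599374]
edge [[0.5671 0.2708 0.1773]] [ 97.91891806 269.83044052]
```

View pics/chk2.png

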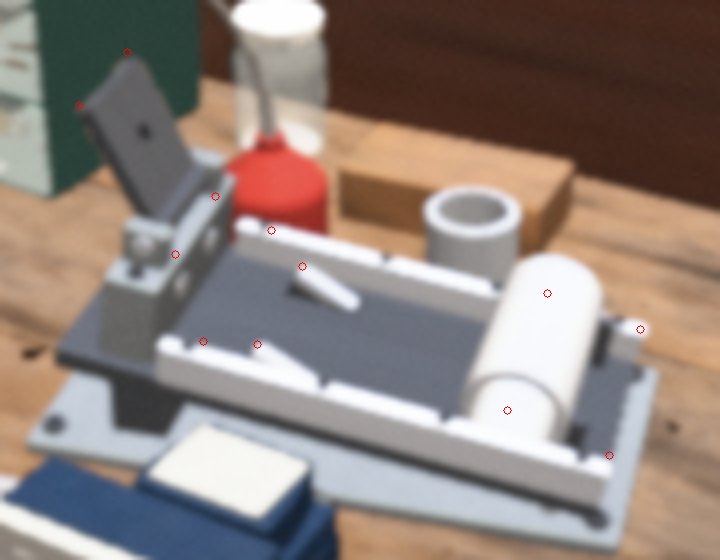

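The fit agrees with the scene picture to 1–2 mm, and uphill heading is 105°. I'll raise the arm, turn it, and then move over behind the sleeve.

```bash
python3 -m jog '[[[0,0,-13],8,24],[[0,0,-13],8,24],[[0,0,-13],8,24],[[0,0,-13],8,24],[[0,0,-13],8,24],[[0,0,-13],8,24],[[0,0,-13],7.8,24],[[0,0,0],0,24]]'
python3 -m jog '[[[-15,7,0],0,24],[[-33,15.5,0],0,24],[[-33,15.5,0],0,24],[[-33,15.5,0],0,24],[[-33,15.5,0],0,24],[[-33,15.5,0],0,24],[[-33,15.5,0],0,24],[[-33,15.5,0],0,24],[[-33,15.5,0],0,24],[[-33,15.5,0],0,24],[[-33,15.5,0],0,24],[[-33,15.5,0],0,24],[[-33,15.5,0],0,24],[[-33,15.5,0],0,24],[[-33,15.5,0],0,24],[[-33,15.5,0],0,24],[[-33,15.5,0],0,24],[[-33,15.5,0],0,24],[[-33,15.5,0],0,24],[[-12,8,0],0,24]]'
python3 - <<'E'
from h import *
s=ctrl.read_state();v=np.load('v.npy');o,r=bed(v)
print(s['t'],r.inv().apply(s['tool_pos']-o)*1000,s['tool_pos'],R.from_quat(s['orientation']).as_matrix().round(3),s['gripper_width'])
cv2.imwrite('pics/w1.png',ctrl.get_image('wrist')[:,:,::-1])
E
```

```text
t: 0.9
tool_pos: [0.1893, 0.5438, 0.3059]
orientation: [0.609, 0.794, 0.001, -0.0]
force: [-0.3, -0.3, -0.8]
gripper_width: 0.0333
gripper_force: 0.0
t: 2.9
tool_pos: [0.6344, 0.0156, 0.3025]
orientation: [0.609, 0.793, -0.001, -0.001]
force: [-0.0, 0.2, -0.3]
gripper_width: 0.0243
gripper_force: 0.0
2.9 [-13.87591131   1.05719929 276.09690695] [0.63441606 0.01562    0.3024788 ] [[-0.258  0.966 -0.003]
 [ 0.966  0.258 -0.001]
 [-0.001 -0.003 -1.   ]] 0.024291230406597322
```

View pics/w1.png

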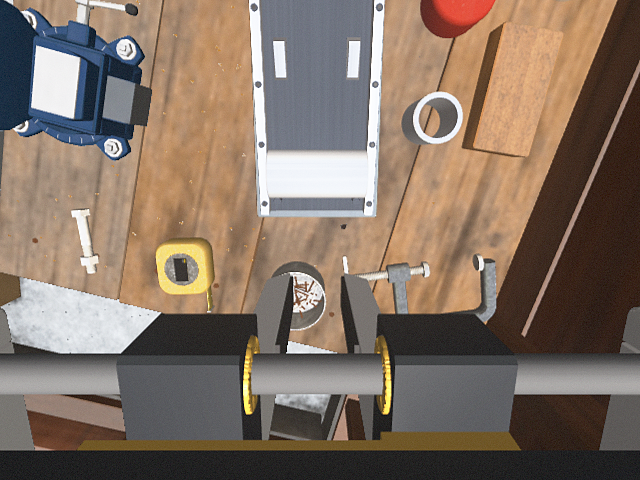

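The jig is square in the wrist view: the sleeve spans (267–367, 150–198), with the rail inner edges at about x=262 and 370. I'll check that against the fit.

```bash
python3 - <<'E'
from h import *
c=ctrl.calibration('wrist');v=np.load('v.npy')
im=cv2.imread('pics/w1.png')
print(proj(c,b2w(v,[(0,53,26),(0,-53,26),(-50.5,55,18),(-50.5,-55,18),(127,38,12.5),(127,-38,12.5)])).round(1))
g=cv2.cvtColor(im,cv2.COLOR_BGR2GRAY)
print(g[173,255:380].tolist());print(g[140:222,317].tolist())
print(g[25:95,279].tolist(),g[60,268:292].tolist(),g[60,340:366].tolist())
# sleeve silhouette rows predicted
t=np.linspace(0,2*np.pi,90);P=proj(c,b2w(v,np.c_[26*np.cos(t),0*t,26+26*np.sin(t)]));print(P[:,1].min(),P[:,1].max())
E
```

```text
[[268.1 171.4]
 [365.1 171.2]
 [269.4 213.6]
 [364.1 213.4]
 [278.3  42. ]
 [354.2  41.7]]
[90, 182, 199, 145, 255, 254, 252, 251, 251, 251, 246, 238, 241, 243, 242, 241, 244, 243, 243, 245, 243, 244, 243, 244, 243, 243, 243, 245, 244, 243, 243, 243, 243, 244, 244, 244, 242, 244, 245, 243, 244, 244, 243, 244, 243, 244, 245, 244, 244, 244, 245, 244, 245, 243, 245, 245, 242, 245, 244, 242, 243, 243, 243, 244, 244, 244, 244, 246, 243, 243, 245, 243, 245, 243, 244, 244, 244, 243, 245, 243, 243, 245, 244, 243, 244, 243, 244, 244, 243, 244, 243, 243, 244, 242, 243, 244, 244, 242, 244, 244, 243, 243, 244, 243, 242, 243, 244, 244, 243, 242, 242, 242, 241, 248, 252, 251, 251, 250, 251, 254, 216, 201, 217, 132, 110]
[122, 121, 127, 118, 120, 126, 121, 117, 122, 124, 150, 174, 198, 219, 224, 233, 242, 246, 245, 246, 246, 245, 245, 242, 245, 245, 244, 245, 247, 245, 245, 245, 245, 243, 245, 245, 246, 245, 247, 248, 247, 248, 246, 246, 247, 244, 245, 246, 247, 247, 247, 247, 246, 243, 239, 239, 226, 181, 132, 123, 127, 123, 122, 121, 121, 122, 126, 126, 123, 116, 158, 195, 190, 192, 195, 196, 187, 165, 159, 164, 158, 156]
[115, 118, 118, 117, 118, 115, 115, 119, 117, 113, 117, 113, 119, 118, 113, 84, 245, 253, 245, 244, 242, 241, 241, 240, 243, 242, 242, 242, 244, 242, 242, 242, 242, 243, 242, 242, 243, 243, 242, 243, 242, 242, 243, 241, 241, 242, 242, 240, 239, 242, 244, 251, 180, 111, 122, 119, 117, 119, 117, 117, 124, 119, 118, 119, 119, 119, 120, 115, 117, 118] [121, 118, 125, 120, 118, 105, 173, 245, 242, 237, 240, 242, 241, 243, 245, 247, 255, 167, 123, 118, 116, 116, 118, 121] [117, 113, 117, 112, 116, 111, 133, 115, 204, 244, 240, 238, 241, 241, 242, 244, 243, 247, 249, 152, 111, 115, 119, 121, 114, 117]
146.7662243078637 195.32015018868782
```

```bash
python3 -m jog '[[[0,0,20],0,24],[[0,0,30],0,24],[[0,0,30],0,24],[[0,0,30],0,24],[[0,0,30],0,24],[[0,0,30],0,24],[[0,0,30],0,24],[[0,0,20],0,24],[[0,0,12],0,24],[[0,0,10],0,24],[[0,0,9.5],0,24],[[0,0,0],0,24],[[0,0,0],0,24]]'
python3 -m jog '[[[2,0,0],0,24],[[2,0,0],0,24],[[2,0,0],0,24],[[2,0,0],0,24],[[1.5,0,0],0,24],[[1.5,0,0],0,24],[[1.5,0,0],0,24],[[2,0,-0.2],0,24],[[2,0,-0.3],0,24],[[2,0,-0.3],0,24],[[2,0,-0.3],0,24]]'
```

```text
t: 4.25
tool_pos: [0.6342, 0.0195, 0.0535]
orientation: [0.609, 0.794, 0.0, 0.0]
force: [0.2, 0.5, 0.4]
gripper_width: 0.024
gripper_force: 0.0
t: 5.35
tool_pos: [0.6284, 0.0395, 0.0541]
orientation: [0.609, 0.793, 0.0, -0.0]
force: [0.4, -3.3, 1.8]
gripper_width: 0.0241
gripper_force: 1.3
```

```bash
python3 -m jog '[[[3,0,-0.4],0,24],[[4,0,-0.6],0,24],[[5,0,-0.7],0,24],[[5,0,-0.7],0,24],[[5,0,-0.7],0,24],[[5,0,-0.7],0,24],[[5,0,-0.7],0,24],[[5,0,-0.7],0,24],[[5,0,-0.7],0,24],[[5,0,-0.7],0,24],[[5,0,-0.7],0,24],[[5,0,-0.7],0,24],[[5,0,-0.7],0,24],[[5,0,-0.7],0,24],[[5,0,-0.7],0,24],[[5,0,-0.7],0,24],[[5,0,-0.7],0,24],[[4,0,-0.6],0,24],[[4,0,-0.6],0,24],[[4,0,-0.6],0,24]]'
python3 - <<'E'
from h import *
s=ctrl.read_state();v=np.load('v.npy');o,r=bed(v)
d=s['tool_pos']-b2w(v,(0,0,26))[0];print(s['t'],d@[np.cos(v[2]),np.sin(v[2]),0]*1000,r.inv().apply(s['tool_pos']-o)*1000,s['force'])
cv2.imwrite('pics/w2.png',ctrl.get_image('wrist')[:,:,::-1])
E
```

```text
t: 7.35
tool_pos: [0.6038, 0.1306, 0.0673]
orientation: [0.609, 0.793, 0.0, -0.0]
force: [0.8, -2.5, 1.6]
gripper_width: 0.0243
gripper_force: 1.3
7.35 70.4447929052743 [71.22786678  0.82929674 26.64588038] [ 0.82055031 -2.52447734  1.58483763]
```

View pics/w2.png

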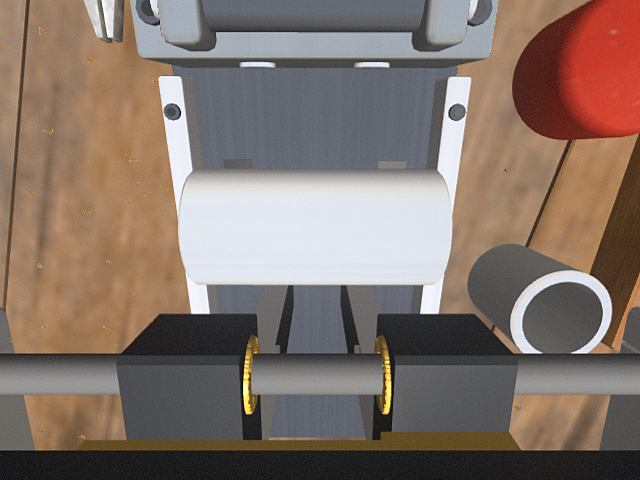

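The sleeve is square at rows 170–285, nearing the pawl arms at (238,163) and (392,165). I'll keep pushing.

```bash
python3 -m jog '[[[3,0,-0.4],0,24],[[4,0,-0.6],0,24],[[4,0,-0.6],0,24],[[4,0,-0.6],0,24],[[4,0,-0.6],0,24],[[4,0,-0.6],0,24],[[4,0,-0.6],0,24],[[4,0,-0.6],0,24],[[3,0,-0.4],0,24],[[2,0,-0.3],0,24],[[2,0,-0.3],0,24],[[1,0,-0.1],0,24],[[1,0,-0.1],0,24]]'
python3 -c "
from h import *
s=ctrl.read_state();v=np.load('v.npy')
d=s['tool_pos']-b2w(v,(0,0,26))[0];print(d@[np.cos(v[2]),np.sin(v[2]),0]*1000,s['force'])"
```

```text
t: 8.7
tool_pos: [0.5937, 0.1688, 0.0731]
orientation: [0.609, 0.793, -0.0, -0.0]
force: [0.1, -2.3, 1.0]
gripper_width: 0.0236
gripper_force: 0.9
109.90403896600259 [ 0.14909471 -2.30834403  0.97385596]
```

```bash
python3 -m jog '[[[1,0,-0.1],0,24],[[1,0,-0.1],0,24],[[1,0,-0.1],0,24],[[1,0,-0.1],0,24]]' | grep -E "pos|force:"
python3 -m jog '[[[1,0,-0.1],0,24],[[1,0,-0.1],0,24]]'| grep -E "pos|force:"
python3 -m jog '[[[1,0,0],0,24],[[0,0,0],0,24]]'| grep -E "pos|force:"
```

```text
tool_pos: [0.5935, 0.1699, 0.0734]
force: [2.3, -8.5, -1.3]
gripper_force: 5.0
tool_pos: [0.5934, 0.1699, 0.0734]
force: [4.9, -14.2, -1.3]
gripper_force: 7.1
tool_pos: [0.5934, 0.17, 0.0734]
force: [2.8, -13.8, -1.3]
gripper_force: 7.4
```

```bash
for i in 1; do python3 -m jog '[[[-2,0,0],0,24],[[-2,0,0],0,24],[[-1,0,0],0,24],[[-1,0,0],0,24]]' | grep -E "pos|force:"; done
python3 -m jog '[[[-1,0,0],0,24],[[-1,0,0],0,24],[[-1,0,0],0,24],[[-1,0,0],0,24]]'| grep -E "pos|force:"
python3 - <<'E'
from h import *
cv2.imwrite('pics/w3.png',ctrl.get_image('wrist')[:,:,::-1])
E
```

```text
tool_pos: [0.5934, 0.1697, 0.0734]
force: [1.0, -1.7, -1.2]
gripper_force: 0.9
tool_pos: [0.5944, 0.1663, 0.0739]
force: [-0.2, 0.6, -0.1]
gripper_force: 0.0
```

View pics/w3.png

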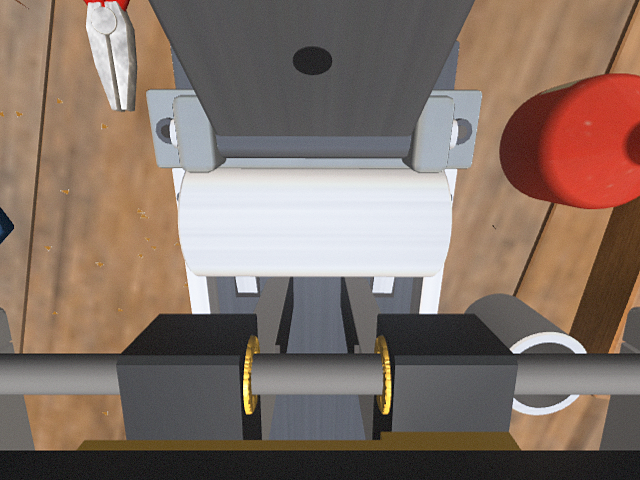

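The sleeve sits against the stop and both pawl arms show raised at (246,285) and (383,285). The fingers are clear of it. Next I go up and over the leaf.

```bash
python3 -m jog '[[[-5,0,0],0,24],[[-5,0,0],0,24],[[0,0,-15],0,24],[[0,0,-30],0,24],[[0,0,-30],0,24],[[0,0,-30],0,24],[[0,0,-30],0,24],[[0,0,-25],0,24],[[0,0,-10],0,24],[[10,0,0],0,24],[[20,0,0],0,24],[[25,0,0],0,24],[[25,0,0],0,24],[[25,0,0],0,24],[[20,0,0],0,24],[[12,0,0],0,24],[[6,0,0],0,24],[[0,0,0],0,24],[[0,0,0],0,24]]'
python3 - <<'E'
from h import *
s=ctrl.read_state();v=np.load('v.npy');o,r=bed(v)
print(r.inv().apply(s['tool_pos']-o)*1000)
c=ctrl.calibration('scene');im=ctrl.get_image('scene')[:,:,::-1].copy()
im=cv2.resize(im[100:310,220:430],None,fx=2.8,fy=2.8,interpolation=cv2.INTER_CUBIC)
p=(proj(c,s['tool_pos']+[0,0,-.008])[0]-[219.6,99.6])*2.8;print(p)
cv2.circle(im,tuple(int(x) for x in p),4,(0,0,255),1)
cv2.imwrite('pics/s3.png',im)
E
```

```text
t: 12.25
tool_pos: [0.5602, 0.2936, 0.2434]
orientation: [0.609, 0.793, -0.0, 0.0]
force: [-0.9, -0.7, 0.4]
gripper_width: 0.024
gripper_force: 0.0
[262.84275699   0.75172092 177.53208923]
[117.14951687 168.26034123]
```

View pics/s3.png

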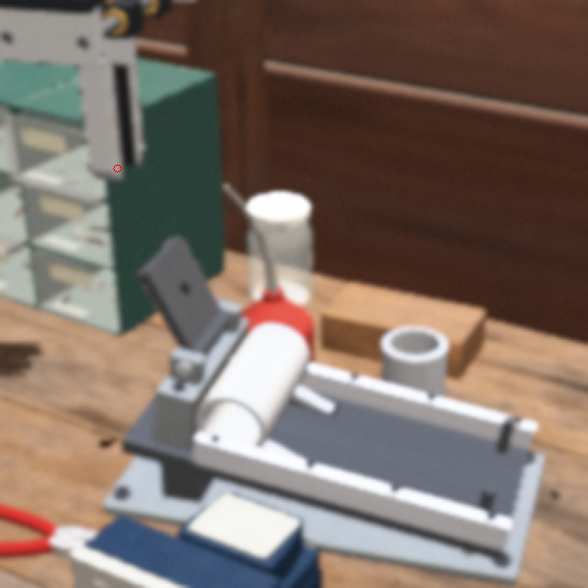

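The sleeve is home, and the fingertips at (117,168) are uphill of and above the leaf edge at (160,255). Next I descend behind it and push it over.

```bash
python3 -m jog '[[[0,0,10],0,24],[[0,0,20],0,24],[[0,0,20],0,24],[[0,0,15],0,24],[[0,0,9],0,24],[[0,0,4],0,24],[[0,0,0],0,24]]' | grep -E "t:|pos|force:"
python3 -m jog '[[[-3,0,0],0,24],[[-4,0,0],0,24],[[-4,0,0],0,24],[[-4,0,0],0,24],[[-4,0,0],0,24],[[-4,0,0],0,24],[[-4,0,0],0,24],[[-4,0,0],0,24],[[-4,0,0],0,24],[[-4,0,0],0,24],[[-4,0,0],0,24],[[-4,0,0],0,24],[[-4,0,0],0,24],[[-4,0,0],0,24],[[-2,0,0],0,24]]'| grep -E "t:|pos|force:"
python3 -m jog '[[[5,0,0],0,24],[[10,0,0],0,24],[[10,0,-10],0,24],[[0,0,-30],0,24],[[0,0,-30],0,24],[[0,0,-20],0,24],[[0,0,0],0,24],[[0,0,0],0,24],[[0,0,0],0,24],[[0,0,0],0,24],[[0,0,0],0,24],[[0,0,0],0,24]]'| grep -E "t:|pos|force:"
python3 - <<'E'
from h import *
im=ctrl.get_image('scene')[:,:,::-1].copy()
cv2.imwrite('pics/s4.png',cv2.resize(im[100:310,220:430],None,fx=2.8,fy=2.8,interpolation=cv2.INTER_CUBIC))
E
```

```text
t: 13.0
tool_pos: [0.5601, 0.294, 0.1654]
force: [0.1, -1.3, 0.5]
gripper_force: 0.0
t: 14.5
tool_pos: [0.575, 0.2387, 0.1657]
force: [-0.2, 0.4, 0.1]
gripper_force: 0.0
t: 15.7
tool_pos: [0.5682, 0.2632, 0.2551]
force: [0.7, 0.0, 0.3]
gripper_force: 0.0
```

View pics/s4.png

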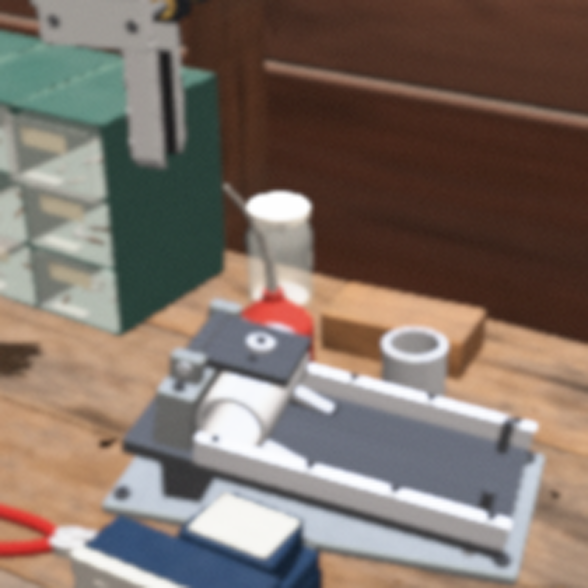

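The leaf lies closed over the sleeve, with the bush at (260,342). The pawls are still up and the gripper is clear, so I'm handing in.

```bash
python3 -c "
from workcell import ctrl
print(ctrl.sign_off())"
```

```text
the job is handed in; nothing more can be done
None
```

The job is handed in: the last picture shows the sleeve home against the stop, the pawl up behind it, the leaf closed over it and the gripper clear; the sign-off returned no verdict.

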